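Load the slide carrier under the clip of a slide reader

TASK

Load the slide reader and start it. With the closed fingertips press the slide carrier's ribbed thumb rest down hard, so that the sprung plate under it sinks all the way, and, still pressing, slide the carrier under the leaf-spring clip and fully home into the reader, until the plate pops up behind it; then press the round start key on the reader's housing right down and let it come back. Do not grip, lift or force the carrier, and leave the things standing round the reader where they are.

Things in the scene. Friction and masses are not known exactly. Their poses are not given: they have to be found in the camera images.
- reader: Bench slide reader, fixed, 250 x 112 mm. Origin: centre of its underside on the table. x: loading direction, from the open bay past the clip to the white housing (62 mm high, from x = 79 mm on); y: across the lane, towards the robot; z up. A lane 62 mm wide runs along x between rails 24.5 mm high, its floor 14 mm up; before the housing nothing is higher than 37 mm.
- bay_end (a point): Middle of the bay's end wall, on the lane floor, at reader x = -117 mm. The wall is 28.5 mm high: the carrier cannot be pushed from behind, only from above.
- lane_mouth (a point): Middle of the lane's mouth on the lane floor, reader x = 7 mm. From here on lips over the rails (24.5 to 28.5 mm above the table, 6.5 mm in over each side) let the carrier through only when it is pressed down on the lane floor; held up by the plate it butts against them.
- lane_stop (a point): Middle of the inner stop on the lane floor, reader x = 83 mm, hidden in the tunnel under nose (from x = 63 mm) and housing. The carrier is fully home when its front edge meets it: carrier origin at reader x = 27 mm, 70 to 85 mm from where it starts.
- carrier: Loose black slide carrier, 112 (x) x 60 (y) x 8 mm, 60 g, in the lane with 1 mm play each side, slippery underneath (friction about 0.2). Origin: centre of its underside, x along the reader's x. Glass slide let in to its front part. At the start it lies on the raised plate, underside 22 mm above the table, origin at reader x = -58 to -43 mm; pressed down, the underside is 14 mm up.
- thumb_rest (a point): Centre of the carrier's ribbed thumb rest: flat, 8 mm above the underside, 40 mm behind the carrier's origin, 32 mm long. Its front end is a ridge 36 mm wide and 4.5 mm high, 16 mm ahead of this point, against which a fingertip can push.
- lift_plate (a joint): Sprung steel plate, floor of the loading bay (reader x = -115.5 to -32 mm). 0 = raised (top 22 mm above the table); grows as it is pressed; 0.008 m = right down, flush with the lane floor. Spring: 3 N raised, 6.5 N right down. When the carrier is home its rear end has just left the plate, which pops up behind it and locks it in.
- clip (a joint): Steel leaf-spring clip on the metal nose; two prongs reach back over the lane and bear on the carrier's margins at reader x = 25 mm, lips from x = 11 mm. Angle of lift, rad: 0 empty (prongs 18.5 mm above the table, 3.5 mm lower than the top of a pressed-down carrier), about 0.08 on the carrier. Bears with 2.5 to 5 N; the carrier's edge goes under with up to about 8 N of push.
- start_key (a joint): Round grey push key, 19 mm across, standing 6 mm proud in a black ring, on top of the white housing: 0 up, grows as it is pressed straight down, 0.004 m right down at 4 N; springs back.
- start_key_top (a point): Centre of the key's upper face when it is up, at about reader x = 101 mm, y = 28 mm.
- tweezers: Bystander: steel tweezers, 53 x 115 x 10 mm, lying on the robot's side of the reader. Origin: centre of the underside.
- dropper: Bystander: dropper bottle, 33 mm across, 102 mm high, standing past the housing end of the reader. Origin: centre of its base.
- dish: Bystander: wad of white cotton wool in a small dish, about 37 mm across, 26 mm high, on the robot's side of the loading bay. Origin: centre of its base.
- bottle_round: Bystander: white round bottle, 70 mm across, 175 mm high, to the right near the far edge of the table. Origin: centre of its base.
- pot_2: Bystander: round cream pot, 68 mm across, 43 mm high, to the right. Origin: centre of its base.
- vial: Bystander: small bottle with a domed cap, 106 mm high, to the right. Origin: centre of its base.
- marker_1: Bystander: felt marker, 131 x 14 mm, lying to the right. Origin: centre of its underside.
Not all that is in view belongs to the job. What is shaped like the carrier but pink is not meant.

How it is judged:
By the outcome, as a careful person would: the job done as asked, in the order asked, and still so for the second after the job is handed in, with the robot touching nothing.
It also fails if it takes over 42 s, if anything falls off the work surface, if the arm or the gripper's body presses on something with over 40 N, if the wrist force passes 120 N, or if a joint passes its speed limit or range.

ROBOT

A 7-joint arm with a two-finger parallel gripper is mounted at the origin on the work surface; the furniture and walls round the work are solid. World frame = base frame: x ahead of the robot, y to its left, z up, the work surface at z = 0. Lengths are in mm, angles in rad, forces in N, time in s.
With the tool pointing down it reaches from about 400 to 875 mm from the base axis. Payload 4.4 kg.
Tool frame: the origin (TCP) lies at the very end of the fingers, on their centre line; the grasp point (between the pads) lies 19 mm behind it; z points along the fingers, y is the line along which they close (so a half turn about z gives the same grasp; the last joint's range is limited). The gripper opens to 85 mm and grips with 20 to 120 N. Pads are 22 mm wide; open, the fingers measure 114 mm over their backs; the gripper's body (76 mm by 85 mm) begins 54 mm behind the grasp point. The pads swing forward as they close: fully open they stand 13 mm farther back than shut.
Start: joints at [1.117, 0.628, 0.038, 1.517, -0.027, 0.996, -0.02], TCP at [245.827, -601.736, 231.313] pointing down, gripper open.
Joint ranges: [-3.06, 3.06], [-0.37, 2.12], [-1.25, 1.32], [0.18, 2.47], [-1.1, 4.24], [0.23, 1.98], [-2.94, 2.94]. Speed limits (rad/s): [2.57, 2.57, 3.14, 3.14, 3.14, 3.14, 3.14].

INTERFACE

Orientations are given as [roll, pitch, yaw] about the fixed x, y, z axes, in that order (R = Rz(yaw) Ry(pitch) Rx(roll)).
In Python, from cell import sensors, get_image, camera_params, order gives the robot as it stands.
- The arm moves only by the shell command python3 -m inch 'ROWS' [OPENING]. ROWS is JSON, a list that holds one entry, the list of rows, each a list of 4 numbers: the shift along the tool's x, y, z in cm, then the turn about the tool's z in degrees. A call has 1 to 8 rows; each row is the pose to reach, as a shift and turn from the pose commanded when the call began, along the tool's axes at that moment; what a row does not reach only later rows make up. A row lasts 1/12 s, in which the tool goes at most 41.7 mm and 7.16 degrees, less where a joint would pass 70% of its speed; a pose out of reach is approached as far as the arm can. A call with a gripper value outside its range is refused whole. OPENING is the finger opening in cm, from 0 to 8.54, set as the call begins (- or left out, the last holds). The fingers move at their own pace and stop on an object; the grip force is fixed at half the most. Time passes only in rows, so rows that repeat a pose let the fingers close. It gives the time, the measured TCP pose, the force, the opening and the grip force at its end, in the units of the state.
- sensors.read_state(): the state, without advancing time (a new reading comes with each control period).
- get_image(name): name is "scene" or "side" or "wrist"; returns the picture (384x512x3 uint8, blue, green, red); there is no depth.
- camera_params(name): a dict with "mtx" (3x3 intrinsics, pixels), "rvec" (rotation vector, rad) and "tvec" (3), from world to camera coordinates, as OpenCV has them. Camera axes: x right, y down, z forward; pixel columns grow to the right and rows downward; lengths in mm; the calibration is good to about 2 mm. A picture is of the moment at which its call begins: read the wrist's pose just before it. camera_params takes no time and is no camera call; for the wrist camera it gives the pose at the moment of the call.
- order.finish_job(): hands the job in; it is judged then, once.
The state is a dict: "clock": time; "qpos": joint angles; "qd": joint speeds; "tau": joint torques, N m; "eef_pos": TCP position; "tool_rot": TCP orientation; "force": force on the tool from outside, world axes, zero at the start; "torque": the same for the moment, N m; "width": finger opening in mm; "gripper_force": force on a finger pad.
Only numpy, scipy, OpenCV 4.12 (cv2) and the standard library are available. Lean on these libraries where they do the work, as an engineer would, in place of code of your own. Each camera call takes 0.05 s, during which the arm holds its last target. There are 200 camera calls.

## Working session

There is one attempt and no reset: what is moved stays moved. The work goes in short steps, Python scripts to look and compute and a shell command to move; the robot and the scene stay as the last step left them, time stands still between calls to the robot, and variables do not carry over. Pictures are saved under pics/ and viewed, at most 10 in all, crops included, and the job is handed in when it is done.

```bash
ls; mkdir -p pics
python3 - <<'E'
from cell import sensors,get_image,camera_params
import cv2,numpy as np
s=sensors.read_state();print(s['eef_pos'],s['tool_rot'],s['width'],s['clock'])
a=get_image("scene");b=get_image("side")
cv2.imwrite("pics/a.png",cv2.resize(a,(800,600)));cv2.imwrite("pics/b.png",cv2.resize(b,(800,600)))
cv2.imwrite("a_raw.png",a);cv2.imwrite("b_raw.png",b)
for n in("scene","side"):
    p=camera_params(n);R=cv2.Rodrigues(np.array(p['rvec']))[0];print(n,np.array(p['mtx']).round(1).tolist(),(-R.T@np.array(p['tvec']).ravel()).round(0),R[2].round(2))
E
```

```text
pics
[ 245.54892281 -601.15028202  230.40512433] [-3.13969896e+00  4.99576854e-05  3.87760738e-01] 85.42324426378276 0.0
scene [[367.1, 0.0, 256.8], [0.0, 367.1, 189.5], [0.0, 0.0, 1.0]] [-552. -518.  716.] [ 0.75  0.39 -0.54]
side [[424.3, 0.0, 258.8], [0.0, 424.3, 191.9], [0.0, 0.0, 1.0]] [ -5. 754. 843.] [ 0.31 -0.69 -0.65]
```

View pics/a.png

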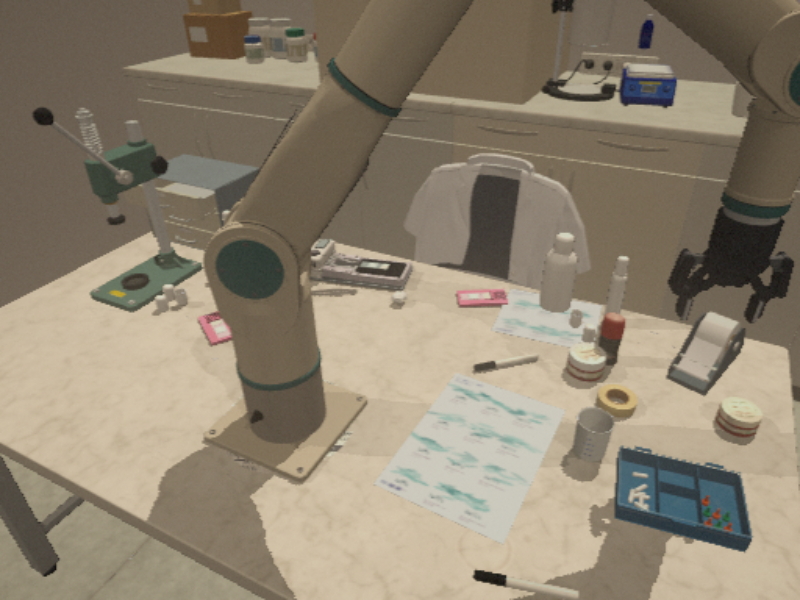

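View pics/b.png

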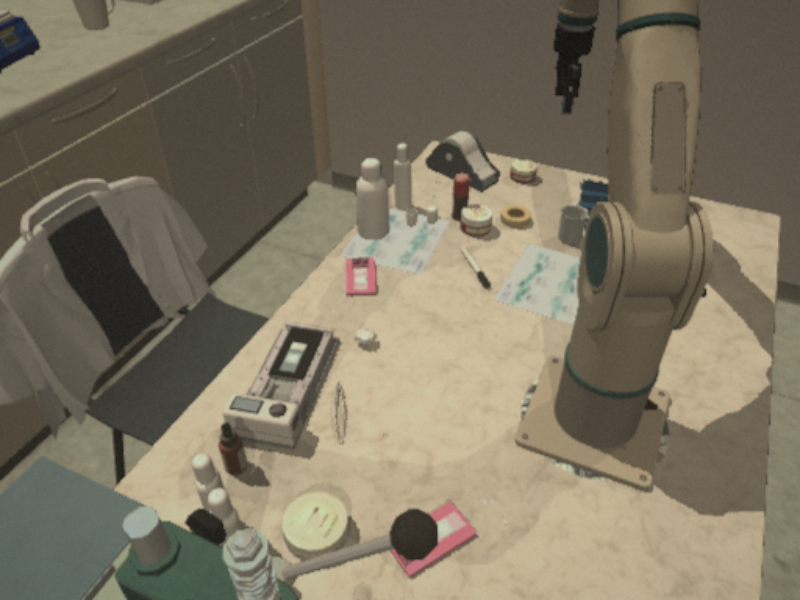

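The scene picture shows the reader at about (360,268), partly behind the arm. The side picture shows it clearly at (280,385). Carrier candidates in the side picture are the black one in the reader (295,355) and the pink decoys at (360,275) and (430,540). I choose the black one and check it in a close crop.

Run:
```python
import cv2
b=cv2.imread("b_raw.png")[200:296,132:242]
cv2.imwrite("pics/c.png",cv2.resize(b,None,fx=6,fy=6,interpolation=cv2.INTER_CUBIC))
```

```text
(no output)
```

View pics/c.png

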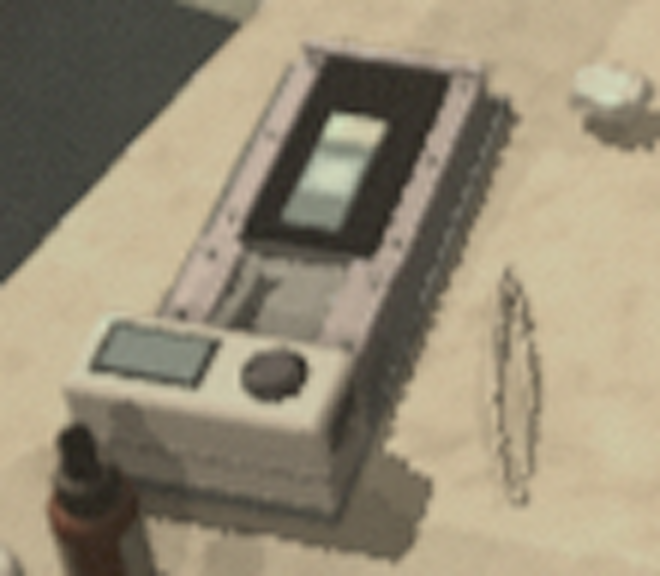

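The crop shows the black carrier in the lane with its glass slide, its corners at about (245,240), (378,255), (448,72) and (325,58). The grey start key is at (273,372) on the white housing. I fit the reader pose from these points.

```bash
cat > h.py <<'E'
import cv2,numpy as np
from cell import sensors,camera_params
from scipy.spatial.transform import Rotation as Ro
def W(p,pts):  # reader->world, p=x,y,yaw
    pts=np.asarray(pts,float);c,s=np.cos(p[2]),np.sin(p[2])
    return pts@np.array([[c,s,0],[-s,c,0],[0,0,1]])+[p[0],p[1],0]
def proj(cam,pts): return cv2.projectPoints(np.asarray(pts,float),np.array(cam['rvec'],float),np.array(cam['tvec'],float),np.array(cam['mtx'],float),None)[0][:,0]
def off(target,yaw=None):  # shift in tool axes, cm
    s=sensors.read_state();R=Ro.from_euler('xyz',s['tool_rot']).as_matrix()
    return (R.T@(np.array(target)-s['eef_pos'])/10).round(2), s['eef_pos'].round(1), np.degrees(s['tool_rot']).round(1)
E
python3 - <<'E'
from h import *
from scipy.optimize import least_squares
cam=camera_params("side")
px=np.array([(273,372),(65,388),(325,432),(335,515),(245,240),(378,255),(325,58),(448,72)])
uv=(px+.5)/6-.5+[132,200]
def f(p):
    c=p[3]
    P=[(101,28,68),(125,-56,60),(125,56,60),(125,56,2),(c+56,-30,30),(c+56,30,30),(c-56,-30,30),(c-56,30,30)]
    return (proj(cam,W(p,P))-uv).ravel()
r=least_squares(f,[550,220,1.5,-50],loss='soft_l1');print(r.x,np.degrees(r.x[2]));print(f(r.x).reshape(-1,2).round(1))
p=r.x;np.save("p.npy",p)
t=W(p,[(p[3]-40,0,30),(101,28,68)]);print(t)
print(off(t[0]+[0,0,120]))
E
```

```text
[487.17847919 144.82754141   8.07159813 -50.93830346] 462.4685069402611
[[ 0.8 -1.6]
 [-1.5 -0.3]
 [ 0.3  0.5]
 [ 1.2  2. ]
 [-0.9 -1.6]
 [-1.1 -0.4]
 [ 0.3  0.1]
 [ 0.3  1. ]]
[[506.81232743  56.03403355  30.        ]
 [438.0326658  237.40015629  68.        ]]
(array([ 49.03, -50.95,   8.13]), array([ 245.6, -601.2,  230.5]), array([-179.9,    0. ,   22.2]))
```

```bash
python3 -m inch '[[[2.8,-2.9,0,-6.5],[5.6,-5.8,0,-13],[8.4,-8.7,0,-19.5],[11.2,-11.6,0,-26],[14,-14.5,0,-32.5],[16.8,-17.4,0,-39],[19.6,-20.3,0,-45.5],[22.4,-23.2,0,-52]]]' 0
python3 -c "
from h import *
p=np.load('p.npy');print(off(W(p,[(p[3]-40,0,140)])[0]))"
```

```text
clock: 0.77
eef_pos: [365.6, -300.3, 231.2]
tool_rot: [-3.141, 0.0, 1.301]
force: [0.7, -0.8, 0.7]
width: 0.1
gripper_force: 0.0
(array([38.11,  4.1 ,  9.12]), array([ 365.6, -300.3,  231.2]), array([-180. ,    0. ,   74.5]))
```

```bash
python3 -m inch '[[[4,0.4,0,-5],[8,0.8,0,-10],[12,1.3,0,-15],[16,1.7,0,-20],[20,2.1,0,-25],[24,2.6,0,-28],[28,3,0,-28],[32,3.4,0,-28]]]' 0
python3 -c "
from h import *
p=np.load('p.npy');print(off(W(p,[(p[3]-40,0,140)])[0]))"
```

```text
clock: 1.43
eef_pos: [485.4, -1.9, 231.2]
tool_rot: [-3.141, 0.0, 1.784]
force: [0.5, -0.5, 0.9]
width: 0.2
gripper_force: 0.0
(array([5.21, 3.32, 9.12]), array([485.4,  -1.9, 231.2]), array([-180. ,    0. ,  102.2]))
```

```bash
python3 -m inch '[[[2.6,1.6,2,0],[5.2,3.3,4,0],[5.2,3.3,6,0],[5.2,3.3,6,0],[5.2,3.3,6,0]]]' 0
python3 - <<'E'
from h import *
from cell import get_image
cam=camera_params("wrist");a=get_image("wrist")
np.save("w.npy",np.r_[np.ravel(cam['rvec']),np.ravel(cam['tvec']),np.ravel(cam['mtx'])])
p=np.load('p.npy');c=p[3]
print(off(W(p,[(c-40,0,140)])[0]))
cv2.imwrite("w_raw.png",a);cv2.imwrite("pics/w.png",cv2.resize(a,(800,600)))
print((proj(cam,W(p,[(c-56,-30,30),(c-56,30,30),(c+56,-30,30),(c+56,30,30),(c-40,0,30),(101,28,68)]))/.64).round())
E
```

```text
clock: 1.85
eef_pos: [505.2, 53.7, 170.4]
tool_rot: [-3.138, 0.0, 1.784]
force: [0.5, 0.3, -0.1]
width: 0.1
gripper_force: 0.0
(array([0.26, 0.13, 3.14]), array([506.1,  53.2, 171.4]), array([-179.9,    0. ,  102.2]))
[[ 452.  302.]
 [ 362.  302.]
 [ 457.  121.]
 [ 355.  121.]
 [ 407.  279.]
 [ 342. -119.]]
```

View pics/w.png

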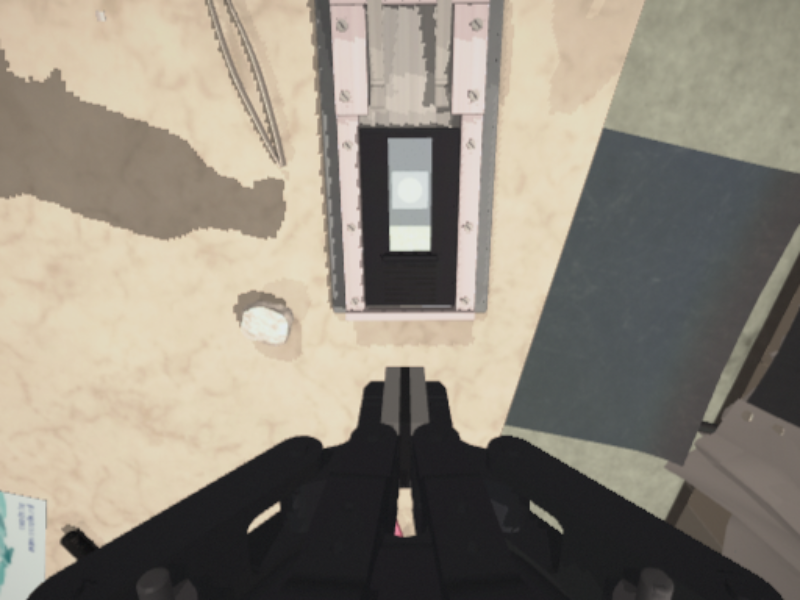

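The wrist view shows the carrier corners at (360,127), (461,127), (456,306) and (364,306), and the ridge at about (410,257). That is roughly 5 px from the prediction. I refine the fit and place the tip on the rear part of the rest.

Run:
```python
from h import *
from scipy.optimize import least_squares
w=np.load("w.npy");cam=dict(rvec=w[:3],tvec=w[3:6],mtx=w[6:].reshape(3,3))
p=np.load("p.npy");c=p[3]
uv=np.array([(456,306),(364,306),(461,127),(360,127)])*.64
P=[(c-56,-30,30),(c-56,30,30),(c+56,-30,30),(c+56,30,30)]
f=lambda q:(proj(cam,W(q,P))-uv).ravel()
r=least_squares(f,p[:3]);print(r.x,np.degrees(r.x[2])-360,f(r.x).round(1))
q=r.x; d=W(q,[(c,0,0)])-W(p,[(c,0,0)]);print(d)
# reader x scale: recheck c with lip mouth etc via visible features
print('mouth,end wall',(proj(cam,W(q,[(7,0,28.5),(-117,0,28.5),(-125,0,28.5),(c-24,0,34)]))/.64).round())
np.save("p2.npy",np.r_[q,c])
for z in(40,140):print(off(W(q,[(c-38,0,z)])[0]))
```

```text
[490.29331967 142.22528746   8.06904821] 102.32240720333527 [-0.7  0.2  0.7  0.2  0.3 -0.2 -0.2 -0.1]
[[ 2.98797963 -2.63013557  0.        ]]
mouth,end wall [[410. 123.]
 [410. 320.]
 [410. 331.]
 [410. 261.]]
(array([ 0.15,  0.37, 13.14]), array([506.1,  53.2, 171.4]), array([-179.9,    0. ,  102.2]))
(array([0.14, 0.36, 3.14]), array([506.1,  53.2, 171.4]), array([-179.9,    0. ,  102.2]))
```

```bash
python3 -m inch '[[[0.3,0.37,4,0],[0.3,0.37,8,0],[0.3,0.37,11,0],[0.3,0.37,13,0],[0.3,0.37,13.7,0],[0.3,0.37,13.7,0],[0.3,0.37,13.7,0],[0.3,0.37,13.7,0]]]' 0
python3 - <<'E'
from h import *
from cell import get_image
p=np.load('p2.npy')
print(off(W(p,[(p[3]-38,0,30)])[0]))
b=get_image("side")[200:270,160:230];a=get_image("wrist")[120:300,170:350]
cv2.imwrite("pics/d.png",np.hstack([cv2.resize(b,(400,400),interpolation=2),cv2.resize(a,(400,400),interpolation=2)]))
E
```

```text
clock: 2.57
eef_pos: [511.0, 57.7, 36.1]
tool_rot: [3.138, 0.0, 1.783]
force: [0.3, -0.8, -0.3]
width: -0.0
gripper_force: 0.0
(array([-0.19, -0.22,  0.61]), array([511. ,  57.7,  36.1]), array([179.8,   0. , 102.2]))
```

View pics/d.png

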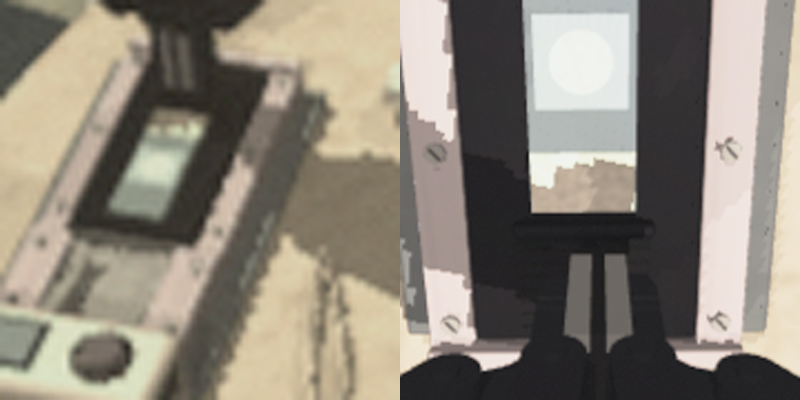

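The tips stand over the rest, about 3 mm behind the ridge and 3 mm off centre to the right. I correct that and press.

```bash
python3 -m inch '[[[0,-0.25,0,0],[0,-0.25,0.4,0],[0,-0.25,0.7,0],[0,-0.25,1.0,0],[0,-0.25,1.2,0],[0,-0.25,1.4,0],[0,-0.25,1.4,0],[0,-0.25,1.4,0]]]' 0
python3 -m inch '[[[0,0,0.1,0],[0,0,0.2,0],[0,0,0.3,0],[0,0,0.3,0],[0,0,0.3,0]]]' 0
```

```text
clock: 3.33
eef_pos: [507.7, 57.4, 21.8]
tool_rot: [3.14, 0.001, 1.784]
force: [-2.4, -1.2, 19.7]
width: -0.2
gripper_force: 9.8
clock: 3.75
eef_pos: [508.2, 57.4, 21.2]
tool_rot: [3.138, 0.002, 1.784]
force: [-6.6, -1.0, 45.4]
width: 0.1
gripper_force: 22.8
```

```bash
python3 -m inch '[[[0,0,-0.25,0],[0,0,-0.25,0],[0.3,0,-0.25,0],[0.6,0,-0.25,0],[1,0,-0.25,0],[1.4,0,-0.25,0],[1.8,0,-0.25,0],[1.8,0,-0.25,0]]]' 0
```

```text
clock: 4.42
eef_pos: [504.5, 74.5, 21.8]
tool_rot: [3.139, 0.002, 1.784]
force: [-3.0, -2.0, 23.4]
width: -0.0
gripper_force: 12.0
```

```bash
python3 -m inch '[[[0.3,0,0,0],[0.6,0,0,0],[0.9,0,0,0],[1.2,0,0,0],[1.5,0,0,0],[1.8,0,0,0],[2,0,0,0],[2,0,0,0]]]' 0
python3 - <<'E'
from h import *
from cell import get_image
p=np.load('p2.npy')
s=sensors.read_state()
c,sn=np.cos(p[2]),np.sin(p[2]);d=np.array(s['eef_pos'][:2])-p[:2];print('reader xy',c*d[0]+sn*d[1],-sn*d[0]+c*d[1])
b=get_image("side")[200:270,160:230];a=get_image("wrist")[120:300,170:350]
cv2.imwrite("pics/e.png",np.hstack([cv2.resize(b,(400,400),interpolation=2),cv2.resize(a,(400,400),interpolation=2)]))
E
```

```text
clock: 5.08
eef_pos: [500.5, 92.5, 21.9]
tool_rot: [3.139, 0.004, 1.782]
force: [-1.7, -5.7, 24.5]
width: 0.2
gripper_force: 14.4
reader xy -50.74872930247725 0.5926620809579912
```

View pics/e.png

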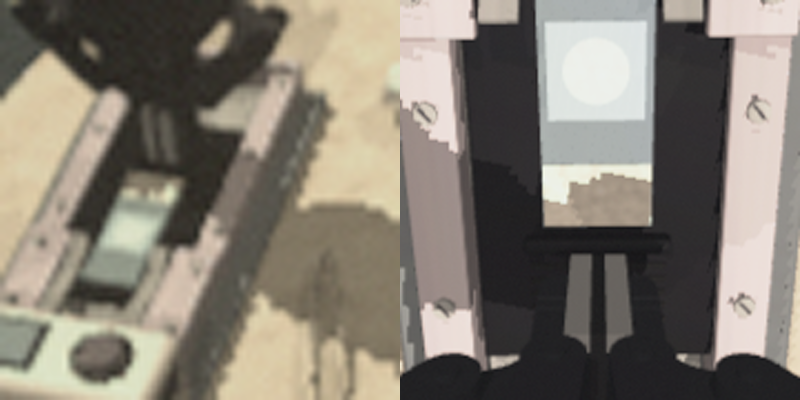

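The carrier has passed the lips and its front is at the clip. The tips sit against the ridge at (597,245). I keep sliding.

```bash
python3 -m inch '[[[0.3,0,0,0],[0.6,0,0,0],[0.9,0,0,0],[1.2,0,0,0],[1.5,0,0,0],[1.8,0,0,0],[2,0,0,0],[2,0,0,0]]]' 0
python3 -m inch '[[[0.3,0,0,0],[0.6,0,0,0],[0.9,0,0,0],[1.2,0,0,0],[1.4,0,0,0],[1.6,0,0,0],[1.6,0,0,0]]]' 0
```

```text
clock: 5.85
eef_pos: [496.2, 112.1, 22.0]
tool_rot: [3.139, 0.004, 1.783]
force: [-1.1, -6.1, 26.6]
width: -0.2
gripper_force: 15.0
clock: 6.43
eef_pos: [492.7, 127.5, 22.0]
tool_rot: [3.14, 0.004, 1.782]
force: [-1.8, -5.3, 26.5]
width: 0.1
gripper_force: 15.2
```

```bash
python3 -m inch '[[[0.2,0,0,0],[0.4,0,0,0],[0.4,0,0,0]]]' 0
python3 -m inch '[[[0.2,0,0,0],[0.4,0,0,0],[0.4,0,0,0]]]' 0
```

```text
clock: 6.68
eef_pos: [491.9, 131.3, 22.0]
tool_rot: [3.14, 0.004, 1.782]
force: [-1.9, -6.4, 26.8]
width: -0.4
gripper_force: 15.3
clock: 6.93
eef_pos: [491.1, 135.2, 22.0]
tool_rot: [3.14, 0.004, 1.782]
force: [-1.7, -7.0, 27.0]
width: 0.2
gripper_force: 15.3
```

```bash
python3 -m inch '[[[0.15,0,0,0],[0.3,0,0,0],[0.3,0,0,0]]]' 0
python3 - <<'E'
from h import *
from cell import get_image
p=np.load('p2.npy')
s=sensors.read_state()
c,sn=np.cos(p[2]),np.sin(p[2]);d=np.array(s['eef_pos'][:2])-p[:2];print('reader xy',c*d[0]+sn*d[1],-sn*d[0]+c*d[1])
b=get_image("side")[200:270,160:230];a=get_image("wrist")[50:300,150:400]
cv2.imwrite("pics/f.png",np.hstack([cv2.resize(b,(400,400),interpolation=2),cv2.resize(a,(400,400),interpolation=2)]))
E
```

```text
clock: 7.18
eef_pos: [490.4, 138.1, 21.9]
tool_rot: [3.14, 0.004, 1.782]
force: [-1.3, -6.7, 27.1]
width: -0.2
gripper_force: 15.3
reader xy -4.086245451383515 0.8011132801081314
```

View pics/f.png

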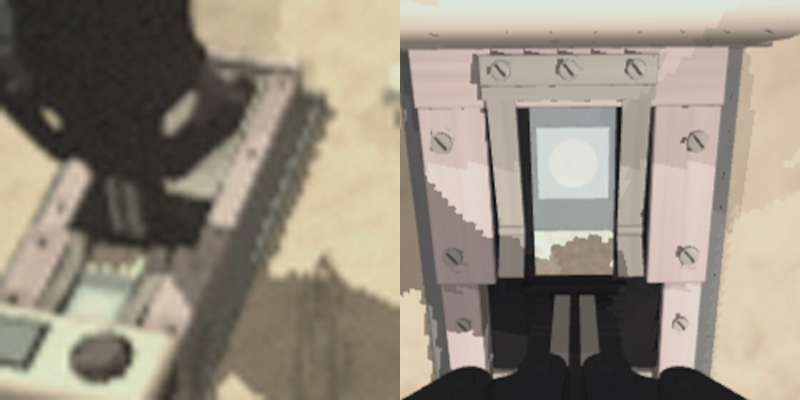

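Nearly home: the ridge is at the lip line, at about (575,285). There is no stop force yet, so I continue in small steps.

```bash
python3 -m inch '[[[0.1,0,0,0],[0.2,0,0,0],[0.2,0,0,0]]]' 0
python3 -m inch '[[[0.1,0,0,0],[0.2,0,0,0],[0.2,0,0,0]]]' 0
```

```text
clock: 7.53
eef_pos: [490.1, 139.5, 22.0]
tool_rot: [3.14, 0.005, 1.782]
force: [-0.5, -7.4, 27.9]
width: 0.0
gripper_force: 15.4
clock: 7.78
eef_pos: [490.1, 139.5, 22.0]
tool_rot: [3.14, 0.007, 1.78]
force: [-0.2, -10.5, 26.8]
width: -0.2
gripper_force: 15.6
```

```bash
python3 -m inch '[[[0.1,0,0,0],[0.15,0,0,0],[0.15,0,0,0]]]' 0
python3 -m inch '[[[-0.1,0,-0.2,0],[-0.1,0,-0.6,0],[-0.1,0,-1.5,0],[-0.1,0,-4,0],[-0.1,0,-8,0],[-0.1,0,-11,0],[-0.1,0,-11,0],[-0.1,0,-11,0]]]' 0
python3 - <<'E'
from h import *
from cell import get_image
cam=camera_params("wrist");a=get_image("wrist");s=sensors.read_state()
np.save("w.npy",np.r_[np.ravel(cam['rvec']),np.ravel(cam['tvec']),np.ravel(cam['mtx'])])
p=np.load('p2.npy')
cv2.imwrite("pics/g.png",cv2.resize(a,(800,600),interpolation=2))
print((proj(cam,W(p,[(101,28,68),(125,56,62),(79,56,62)]))/.64).round())
E
```

```text
clock: 8.03
eef_pos: [490.1, 139.5, 22.0]
tool_rot: [3.141, 0.009, 1.779]
force: [0.9, -14.0, 28.3]
width: 0.1
gripper_force: 15.8
clock: 8.7
eef_pos: [489.1, 146.1, 131.7]
tool_rot: [3.137, -0.001, 1.785]
force: [-0.4, -0.1, -0.8]
width: 0.3
gripper_force: 0.0
[[336. 112.]
 [269.  51.]
 [279. 165.]]
```

View pics/g.png

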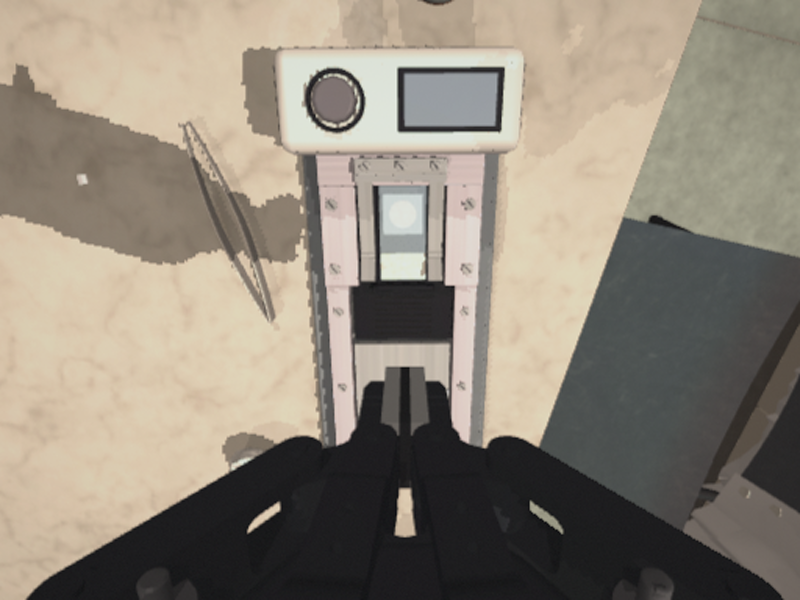

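The carrier is home under the clip with the plate showing behind it at (400,355). The key centre is at (335,98), so I compute its position.

Run:
```python
from h import *
w=np.load("w.npy");cam=dict(rvec=w[:3],tvec=w[3:6],mtx=w[6:].reshape(3,3))
R=cv2.Rodrigues(cam['rvec'])[0];C=-R.T@cam['tvec']
r=R.T@np.linalg.inv(cam['mtx'])@np.array([335*.64,98*.64,1]);k=C+r*(68-C[2])/r[2]
print(k,off(k+[0,0,20]))
```

```text
[440.00632094 240.08861943  68.        ] (array([10.26, -2.69,  4.24]), array([488. , 145.5, 130.4]), array([179.9,  -0. , 102.3]))
```

```bash
python3 -m inch '[[[3.5,-0.9,0,0],[7,-1.8,0,0],[10.3,-2.7,0,0],[10.3,-2.7,2,0],[10.3,-2.7,4.2,0],[10.3,-2.7,4.2,0],[10.3,-2.7,4.2,0]]]' 0
python3 -c "
from h import *
print(off([440,240.1,68]))"
```

```text
clock: 9.33
eef_pos: [438.1, 239.1, 86.2]
tool_rot: [-3.137, 0.002, 1.785]
force: [0.4, -0.8, 0.7]
width: 0.1
gripper_force: 0.0
(array([0.06, 0.22, 1.82]), array([438.1, 239.1,  86.2]), array([-1.797e+02,  1.000e-01,  1.023e+02]))
```

```bash
python3 -m inch '[[[0,0.1,0.8,0],[0,0.1,1.6,0],[0,0.1,1.8,0],[0,0.1,2,0],[0,0.1,2.1,0],[0,0.1,2.2,0],[0,0.1,2.2,0],[0,0.1,2.2,0]]]' 0
python3 -m inch '[[[0,0,0.1,0],[0,0,0.1,0],[0,0,0.1,0]]]' 0
```

```text
clock: 10.0
eef_pos: [440.9, 239.6, 66.1]
tool_rot: [3.142, 0.001, 1.784]
force: [-0.9, -3.0, 3.5]
width: -0.1
gripper_force: 1.6
clock: 10.25
eef_pos: [440.9, 239.7, 64.9]
tool_rot: [-3.142, 0.001, 1.784]
force: [-0.6, -2.7, 4.3]
width: 0.3
gripper_force: 1.9
```

```bash
python3 -m inch '[[[0,0,0.1,0],[0,0,0.15,0],[0,0,0.2,0],[0,0,0.2,0]]]' 0
python3 -m inch '[[[0,0,0.1,0],[0,0,0.1,0],[0,0,0.1,0]]]' 0
```

```text
clock: 10.58
eef_pos: [441.0, 239.8, 64.3]
tool_rot: [3.141, 0.001, 1.784]
force: [-3.3, -4.3, 19.4]
width: 0.2
gripper_force: 9.9
clock: 10.83
eef_pos: [441.0, 239.8, 64.2]
tool_rot: [3.14, 0.001, 1.784]
force: [-4.8, -5.1, 29.7]
width: 0.0
gripper_force: 14.6
```

The key bottomed at z = 64 mm. I lift off, move clear and check.

```bash
python3 -m inch '[[[0,0,-0.4,0],[0,0,-1,0],[0,0,-3,0],[0,0,-6,0],[-3,0,-9,0],[-6,0,-9,0],[-9,0,-9,0],[-9,0,-9,0]]]' 0
python3 -m inch '[[[-2,0,-1,0],[-5,0,-2,0],[-8,0,-2,0],[-10,0,-2,0],[-10,0,-2,0],[-10,0,-2,0]]]' 0
python3 - <<'E'
from cell import get_image
import cv2,numpy as np
b=get_image("side")[190:290,130:230];a=get_image("wrist")
cv2.imwrite("pics/i.png",np.hstack([cv2.resize(b,(400,400),interpolation=2),cv2.resize(a[0:256,120:376],(400,400),interpolation=2)]))
E
```

```text
clock: 11.5
eef_pos: [461.5, 145.8, 152.1]
tool_rot: [3.141, 0.004, 1.776]
force: [-0.3, -0.1, -0.4]
width: 0.1
gripper_force: 0.0
clock: 12.0
eef_pos: [481.6, 53.9, 171.7]
tool_rot: [3.141, -0.001, 1.781]
force: [-0.8, -0.1, 0.2]
width: -0.2
gripper_force: 0.0
```

View pics/i.png

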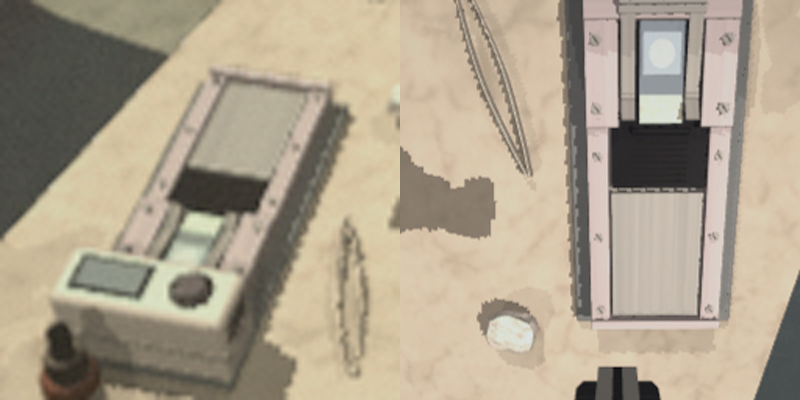

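The carrier is fully home, the plate is up behind it, the key is back up, and the tweezers, dish and dropper are untouched.

```bash
python3 -c "
from cell import order
print(order.finish_job())"
```

```text
the job is handed in; nothing more can be done
None
```

The job is handed in after about 12 s of robot time: the carrier was pressed down and slid under the clip until it met the inner stop, and the plate then looked raised behind it in the pictures. The start key was then pressed right down and came back up, and the tweezers, dish and dropper looked unmoved in the last picture.

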